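# Close the sliding jaw of a parts gauge on a bearing block

### The job

Check the larger of the two bearing blocks in the grey gauge on the bench: slide the jaw back well clear of the nest, seat the block fully home in the nest so that it lies flat in it, then slide the jaw up until its face touches the end of the block, and let go. Leave everything else on the bench where it is.

Things in the scene. Friction and masses are not known exactly. Their poses are not given: they have to be found in the camera images.
- big_block: the larger of two pillow-block bearings, dark metal: flat base 110 mm long (own y) x 44 mm (x) x 24 mm high, on its middle an arched housing 50 mm long (y) with two flat parallel faces 36 mm apart (x), top of the arch 69 mm above the underside. Origin at the centre of its underside, z up. 0.35 to 0.7 kg. The same either way round
- nest (a point): centre of the floor of the nest, a rectangular recess 114 mm (y) x 48 mm (x), 12 mm deep with a 2 mm chamfered rim, in the top of the gauge bed. The bed is a fixed grey bar 300 mm long (y), 100 mm wide (x), its top 30 mm above the table and 12 mm above this point. y runs along the bed towards its open end, the bed's middle is 86 mm from this point along +y; z up
- jaw (a joint): position of the sliding jaw along the bed in m: 0 = at the open end, far from the nest, grows towards and over the nest, up to 0.2. The jaw starts standing over the nest. It stays where it is left and slides with about 2.5 N. Its front face would meet a seated large block at about 0.144
- jaw_grip (a point): centre of the top of the jaw's upright black grip, a block 30 mm wide (x, across the track), 22 mm long (y, along the track), standing 50 mm clear above the jaw's 116 x 24 x 14 mm steel crosspiece; 95 mm above the table. Axes as those of nest
- jaw_face (a point): middle of the jaw's flat front face, which looks along -y to the nest; 36 mm above the table, 12 mm ahead of the grip's centre
- small_block: smaller pillow-block bearing, same dark metal, base 80 long (y) x 34 x 16 mm, 48 mm high; origin at the centre of its underside. Not to be used; a bystander
- wrench: steel wrench, 180 mm, lying flat; bystander; origin under its middle
- bushing: upright brass bushing, 40 mm across, 40 mm high; bystander; origin at centre of underside
- brake_hub: dark steel hub, 130 mm across, 40 mm high; bystander; origin at centre of underside
- oil_bottle: amber bottle 66 mm across, 170 mm high; bystander; origin at centre of underside
- pulley: steel V pulley, 90 mm across, 34 mm high; bystander; origin at centre of underside
- tray: fixed open wooden tray 130 x 170 x 50 mm with parts; bystander; origin at centre of underside
Mind the look-alikes: they are no part of the job. What is shaped like the big_block but purple, turquoise or yellow is not meant.

How it is judged:
On the way:
1. the large block lies fully home in the nest, with the jaw drawn back at least about 4 mm from it (z of big_block in the frame of nest below 0.0025 m and horizontal distance between big_block and nest below 0.005 m and angle between big_block's own z axis and vertical below 0.04 rad and angle between the y axis of big_block and the y axis of nest, either way round below 0.08 rad and value of joint jaw below 0.138 m), for 0.2 s.
At the end, for the whole second after the job is handed in: The large block is home in the nest (underside within 2.5 mm of the nest's floor, centred within 5 mm, tilted less than 0.04 rad, its length along the nest within 0.08 rad), the jaw's face is within 3 mm of the block's end, and both are at rest (z of big_block in the frame of nest below 0.0025 m and horizontal distance between big_block and nest below 0.005 m and angle between big_block's own z axis and vertical below 0.04 rad and angle between the y axis of big_block and the y axis of nest, either way round below 0.08 rad and horizontal distance between jaw_face and big_block between 0.052 and 0.058 m and linear speed of big_block below 0.01 m/s and velocity of joint jaw between -0.01 and 0.01 m/s); the robot touches nothing.
It fails at once if the small block or another loose bystander is moved more than 30 mm (distance of any of small_block, wrench, bushing, brake_hub, oil_bottle, pulley from where it was at the start of the episode above 0.03 m).
It also fails if it takes over 64 s, if anything falls off the work surface, if the arm or the gripper's body presses on something with over 40 N, if the wrist force passes 120 N, or if a joint passes its speed limit or range.

### The arm

A 6-joint arm with a two-finger parallel gripper is mounted at the origin on the work surface. World frame = base frame: x ahead of the robot, y to its left, z up, the work surface at z = 0. Lengths are in m, angles in rad, forces in N, time in s.
With the tool pointing down it reaches from about 0.3 to 0.875 m from the base axis. Payload 6.4 kg.
Tool frame: the origin (TCP) lies midway between the tips of the shut fingers; the grasp point (between the pads) lies 19 mm behind it; z points along the fingers, y is the line along which they close (so a half turn about z gives the same grasp; the last joint's range is limited). The gripper opens to 85 mm and grips with 20 to 120 N. Pads are 22 mm wide; open, the fingers measure 114 mm over their backs; the gripper's body (76 mm by 85 mm) begins 54 mm behind the grasp point. The pads swing forward as they close: fully open they stand 13 mm farther back than shut.
Start: joints at [-1.388, 0.181, 1.607, -0, 1.354, -0.206], TCP at [0.218, -0.532, 0.231] pointing down, gripper open.
Joint ranges: [-2.99, 2.99], [-0.89, 2.07], [0.3, 2.58], [-1.14, 4.28], [0, 2.63], [-3.12, 3.12]. Speed limits (rad/s): [2.57, 2.57, 3.01, 3.14, 3.14, 3.14].

### API

Orientations are given as a unit quaternion [w, x, y, z].
In Python, from bench import * gives the robot as it stands.
- The arm moves only by the tool play_rows, never from a script. Its argument "plan" is a list of rows, each a list of 3 entries, a list of its own where there are three numbers: the finger opening in mm, from 0 to 85.4, then the shift along the tool's x, y, z normalised to -1 to 1, where 1 is 40 cm, then the turn about the tool's z normalised to -1 to 1, where 1 is pi rad. A call has 1 to 10 rows; each row is the pose to reach, as a shift and turn from the pose commanded when the call began, along the tool's axes at that moment, turning the shorter way round; what a row does not reach only later rows make up. A row lasts 1/10 s, in which the tool goes at most 50 mm and 8.59 degrees, less where a joint would pass 70% of its speed; a pose out of reach is approached as far as the arm can. A call with a number of a shift or a turn outside -1 to 1 is refused whole. A call with a gripper value outside its range is refused whole. The fingers move at their own pace and stop on an object; the grip force is fixed at half the most. Time passes only in rows, so rows that repeat a pose let the fingers close. It gives the time, the measured TCP pose, the force, the opening and the grip force at its end, in the units of the state.
- get_obs(): the state, without advancing time (a new reading comes with each control period).
- camera(name): name is "side" or "top" or "wrist"; returns a dict with "image" (384x512x3 uint8, red, green, blue), "range_z" (384x512 float32, m along the optical axis (not along the pixel's ray), 0 where there is no reading), "intrinsics" (3x3 intrinsics, pixels), "rvec" (rotation vector, rad) and "tvec" (3), from world to camera coordinates, as OpenCV has them; the wrist camera has in their place "T_tool_cam" (4x4, takes a point from camera to tool coordinates, whose origin is the TCP and whose axes are the flange's). Camera axes: x right, y down, z forward; pixel columns grow to the right and rows downward; lengths in m; the calibration is good to about 2 mm. A picture is of the moment at which its call begins: read the wrist's pose just before it.
- hand_in(): hands the job in; it is judged then, once.
Trained networks look in a picture, given as the dict that the camera call returned (one of the last four; its "shot" number tells which), for a name from the list of things; names that differ only in an ending like _2 or _b are one class to them, and where a whole thing is asked for, a point or a joint stands for the part that bears it (a point fixed in the world has none). Each returns a list of dicts, best first, with "conf" (0 to 1); they miss things now and then, are a little off and sometimes report something else, mostly with a low value. They report only what shows in the picture. A call takes as long as a camera call. They do not tell look-alikes from the thing itself.
- search_frame(picture, label): "rect" ([centre column, centre row, width, height] in pixels, round what is visible of it).
- masks_of(picture, label): "mask" (384x512 bool, what is visible of it) and "rect" ([centre column, centre row, width, height] in pixels, round what is visible of it).
The state is a dict: "time_s": time; "q": joint angles; "dq": joint speeds; "joint_efforts": joint torques, N m; "eef_pos": TCP position; "eef_rot": TCP orientation; "wrist_force": force on the tool from outside, world axes, zero at the start; "torque": the same for the moment, N m; "opening": opening from 0.0 (shut) to 1.0 (fully open); "grasp_force": force on a finger pad.
Only numpy, scipy, OpenCV 4.12 (cv2) and the standard library are available. Lean on these libraries where they do the work, as an engineer would, in place of code of your own. Each camera call takes 0.05 s, during which the arm holds its last target. There are 200 camera calls.

## Working session

There is one attempt and no reset: what is moved stays moved. The work goes in short steps, Python scripts to look and compute and a tool call to move; the robot and the scene stay as the last step left them, time stands still between calls to the robot, and variables do not carry over. Pictures are saved under pics/ and viewed, at most 10 in all, crops included, and the job is handed in when it is done.

Besides the shell and the picture viewer there is one more tool, called after "Request:" as name(argument=value, ...), one argument or row to a line, values as JSON. play_rows: Moves the arm, as the interface text tells. Its arguments: {"type":"object","properties":{"plan":{"type":"array","items":{"type":"array"}}},"required":["plan"]}

```bash
mkdir -p pics; cat > h.py <<'E'
from bench import *
import numpy as np, cv2
def pts(p):
    K=np.array(p["intrinsics"]);R=cv2.Rodrigues(np.array(p["rvec"],float))[0];t=np.array(p["tvec"]).ravel()
    z=p["range_z"];v,u=np.indices(z.shape)
    c=np.stack([(u-K[0,2])/K[0,0]*z,(v-K[1,2])/K[1,1]*z,z],-1)
    w=(c-t)@R; w[z<=0]=np.nan
    return w
def proj(p,X):
    return cv2.projectPoints(np.array(X,float).reshape(-1,1,3),np.array(p["rvec"],float),np.array(p["tvec"],float),np.array(p["intrinsics"],float),None)[0].reshape(-1,2)
E
python3 - <<'E'
from h import *
o=get_obs();print({k:np.round(o[k],3) for k in o})
ps={n:camera(n) for n in("top","side")}
for n,p in ps.items():
    cv2.imwrite(f"pics/{n}.png",p["image"][:,:,::-1])
    W=pts(p);print(n,np.round(p["tvec"],3).ravel(),np.round(p["rvec"],3).ravel())
    for l in("big_block","small_block","jaw","jaw_grip"):
        try:
            for m in masks_of(p,l)[:4]:
                w=W[m["mask"]];print(l,round(m["conf"],2),np.round(m["rect"]),np.round(np.nanmedian(w,0),3),np.round(np.nanmax(w[:,2]),3), p["image"][m["mask"]].mean(0).round())
        except Exception as e: print(l,e)
E
```

```text
{'time_s': np.float64(0.0), 'q': array([-1.388,  0.182,  1.608, -0.   ,  1.354, -0.206]), 'dq': array([ 0.002, -0.001,  0.001, -0.   , -0.001, -0.001]), 'joint_efforts': array([-1.0000e-03, -4.4487e+01, -3.5134e+01, -0.0000e+00,  9.0000e-03,
       -0.0000e+00]), 'eef_pos': array([ 0.218, -0.532,  0.23 ]), 'eef_rot': array([-0.001,  0.981,  0.193, -0.   ]), 'wrist_force': array([ 0.257, -0.438, -0.246]), 'torque': array([-0.015, -0.044,  0.016]), 'grasp_force': np.float64(0.0), 'opening': np.float64(1.005)}
top [-0.006  0.539  1.474] [ 2.146 -2.187  0.131]
big_block 0.89 [338. 255.  33.  32.] [ 0.316 -0.247  0.029] 0.075 [47. 24. 54.]
big_block 0.7 [373. 143.  35.  28.] [ 0.669 -0.383  0.027] 0.075 [112. 104.  30.]
big_block 0.66 [249. 244.  35.  10.] [0.358 0.023 0.028] 0.076 [35. 67. 59.]
big_block 0.56 [324. 206.  36.  27.] [ 0.47  -0.213  0.027] 0.075 [49. 47. 44.]
small_block 0.65 [316. 152.  27.  15.] [ 0.644 -0.201  0.018] 0.054 [51. 48. 43.]
jaw 0.7 [221. 173.  19.  38.] [0.577 0.097 0.047] 0.102 [88. 84. 82.]
jaw 0.26 [102. 220.  33.  17.] [0.435 0.457 0.112] 0.176 [54. 38. 23.]
side [0.492 0.204 0.931] [ 0.589 -2.482  1.412]
big_block 0.78 [312. 226.  24.  36.] [0.35  0.046 0.028] 0.072 [29. 87. 80.]
big_block 0.74 [347. 187.  26.  26.] [ 0.314 -0.235  0.026] 0.072 [63. 35. 73.]
big_block 0.67 [303. 180.  12.  25.] [ 0.463 -0.195  0.03 ] 0.072 [70. 67. 61.]
big_block 0.66 [272. 152.  27.  22.] [ 0.666 -0.372  0.026] 0.073 [154. 132.  50.]
small_block 0.74 [259. 173.  10.  14.] [ 0.638 -0.188  0.024] 0.051 [70. 67. 61.]
jaw 0.83 [232. 208.  40.  26.] [0.581 0.107 0.047] 0.098 [91. 88. 85.]
jaw_grip 0.61 [231. 210.  41.  24.] [0.581 0.108 0.047] 0.098 [94. 90. 86.]
```

```bash
python3 - <<'E'
import cv2
i=cv2.imread("pics/top.png")[90:310,80:420];cv2.imwrite("pics/topc.png",cv2.resize(i,None,fx=2.3,fy=2.3,interpolation=cv2.INTER_CUBIC))
E
```

```text
(no output)
```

View pics/topc.png

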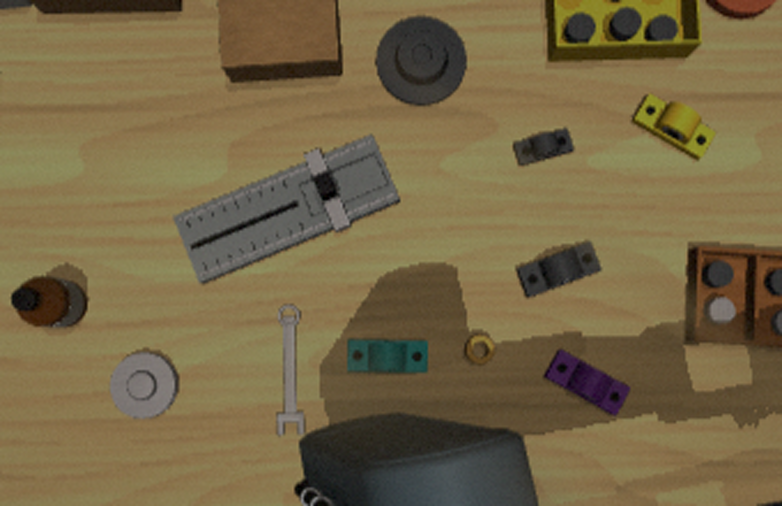

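The crop shows the dark big block at (558,268), the bed at (287,208) with its nest end on the right, the jaw grip at (325,186), and the small block at (543,146). Next I'll measure poses from depth.

```bash
python3 - <<'E'
from h import *
P=[]
for n in("top","side"):
    p=camera(n);W=pts(p).reshape(-1,3)
    def sel(c,r,z0,z1):
        return W[(np.hypot(W[:,0]-c[0],W[:,1]-c[1])<r)&(W[:,2]>z0)&(W[:,2]<z1)]
    for nm,c,r,z0,z1 in(("bed",(.56,.13),.2,.022,.04),("grip",(.58,.1),.09,.08,.11),("cross",(.58,.1),.1,.041,.055),("block",(.467,-.207),.085,.012,.035),("arch",(.467,-.207),.06,.055,.08)):
        q=sel(c,r,z0,z1)
        rc=cv2.minAreaRect(q[:,:2].astype(np.float32)*1000)
        print(n,nm,len(q),np.round(rc[0],1),np.round(rc[1],1),round(rc[2],1),"medz",np.round(np.median(q[:,2]),4),"mean",np.round(q.mean(0),3))
E
```

```text
top bed 2416 [582.9 126.8] [314.1 344.3] 64.7 medz 0.0301 mean [0.558 0.175 0.03 ]
top grip 76 [586.6 100. ] [30.1 22.2] 20.3 medz 0.0942 mean [0.586 0.1   0.094]
top cross 163 [586.8 100.2] [115.7  23.8] 21.6 medz 0.0448 mean [0.584 0.099 0.045]
top block 287 [ 470.5 -214.7] [ 43.7 124.5] 19.4 medz 0.0238 mean [ 0.471 -0.217  0.024]
top arch 163 [ 472.1 -218.9] [37.4 46.5] 18.3 medz 0.0657 mean [ 0.472 -0.219  0.065]
side bed 2119 [584.6 130.5] [311.4 346. ] 65.5 medz 0.0313 mean [0.553 0.197 0.031]
side grip 85 [584.2 102.9] [29.6 25.4] 29.1 medz 0.0936 mean [0.583 0.106 0.092]
side cross 204 [585.6 103.1] [115.5  29.4] 21.1 medz 0.0459 mean [0.584 0.105 0.046]
side block 125 [ 470.9 -212.7] [ 39.6 107. ] 20.8 medz 0.0251 mean [ 0.461 -0.184  0.024]
side arch 75 [ 469.7 -211.7] [32.4 33.2] 22.6 medz 0.0653 mean [ 0.468 -0.208  0.064]
```

```bash
cat >> h.py <<'E'
from scipy.spatial.transform import Rotation as Ro
def tool():
    o=get_obs();q=o["eef_rot"];R=Ro.from_quat([q[1],q[2],q[3],q[0]]).as_matrix();return o,np.array(o["eef_pos"]),R
def go(xyz,yaw):
    o,p,R=tool();d=R.T@(np.array(xyz)-p)/.4
    y=np.arctan2(R[1,0],R[0,0]);dy=(yaw-y+np.pi)%(2*np.pi)-np.pi
    print("at",p.round(4),"yaw",round(np.degrees(y),2),"shift",d.round(4),"turn",round(-dy/np.pi,4),"t",o["time_s"])
E
python3 - <<'E'
from h import *
go((.4,-.2,.25),np.radians(111))
go((.53,.12,.25),np.radians(111))
E
```

```text
at [ 0.218  -0.5321  0.2313] yaw 22.28 shift [ 0.7358 -0.5958 -0.0468] turn -0.4929 t 0.6
at [ 0.218  -0.5321  0.2313] yaw 22.28 shift [ 1.3398 -1.2129 -0.0468] turn -0.4929 t 0.6
```

Request:
play_rows(
  plan=[
    [85,[0.736,-0.596,-0.047],-0.493],
    [85,[0.736,-0.596,-0.047],-0.493],
    [85,[0.736,-0.596,-0.047],-0.493],
    [85,[0.736,-0.596,-0.047],-0.493],
    [85,[0.736,-0.596,-0.047],-0.493],
    [85,[0.736,-0.596,-0.047],-0.493],
    [85,[0.736,-0.596,-0.047],-0.493],
    [85,[0.736,-0.596,-0.047],-0.493],
    [85,[0.736,-0.596,-0.047],-0.493],
    [85,[0.736,-0.596,-0.047],-0.493],
  ],
)

```text
time_s: 1.6
eef_pos: [0.4006, -0.1987, 0.2504]
eef_rot: [0.0, 0.583, 0.813, -0.0]
wrist_force: [-0.2, -0.2, 0.5]
opening: 0.993
grasp_force: 0.0
```

```bash
cat >> h.py <<'E'
def wrist():
    o,pp,R=tool();p=camera("wrist");T=np.array(p["T_tool_cam"]);K=np.array(p["intrinsics"])
    z=p["range_z"];v,u=np.indices(z.shape)
    c=np.stack([(u-K[0,2])/K[0,0]*z,(v-K[1,2])/K[1,1]*z,z],-1)
    w=(c@T[:3,:3].T+T[:3,3])@R.T+pp; w[z<=0]=np.nan
    return p,w
def rect(W,c,r,z0,z1,nm=""):
    W=W.reshape(-1,3)
    q=W[(np.hypot(W[:,0]-c[0],W[:,1]-c[1])<r)&(W[:,2]>z0)&(W[:,2]<z1)]
    if len(q)<10: print(nm,"few",len(q));return
    rc=cv2.minAreaRect(q[:,:2].astype(np.float32)*1000)
    print(nm,len(q),np.round(rc[0],1),np.round(rc[1],1),round(rc[2],1),"z",np.round(np.median(q[:,2]),4))
E
python3 - <<'E'
from h import *
go((.53,.12,.25),np.radians(111))
p,W=wrist();print(np.array(p["T_tool_cam"]).round(3),np.array(p["intrinsics"]).round(0).tolist())
cv2.imwrite("pics/w1.png",p["image"][:,:,::-1])
c=(.471,-.216)
rect(W,c,.08,.012,.035,"base");rect(W,c,.05,.055,.08,"arch")
p=camera("top");W=pts(p);rect(W,c,.08,.012,.035,"tbase");rect(W,c,.05,.055,.08,"tarch")
E
```

```text
at [ 0.4006 -0.1987  0.2504] yaw 108.74 shift [0.6507 0.5622 0.0008] turn -0.0126 t 1.6
[[-0.001 -0.947 -0.321  0.083]
 [ 1.    -0.001 -0.     0.001]
 [-0.    -0.321  0.947 -0.143]
 [ 0.     0.     0.     1.   ]] [[278.0, 0.0, 260.0], [0.0, 278.0, 189.0], [0.0, 0.0, 1.0]]
base 1328 [ 470.6 -218.8] [ 44.3 108.9] 19.2 z 0.0247
arch 986 [ 470.1 -218.6] [36.8 44.7] 18.9 z 0.0668
tbase 148 [ 469.2 -210.4] [43.4 91.9] 20.0 z 0.0236
tarch 19 [ 471.7 -200.7] [19.4  9.7] 24.3 z 0.0584
```

Request:
play_rows(
  plan=[
    [85,[0.651,0.562,0],-0.0126],
    [85,[0.651,0.562,0],-0.0126],
    [85,[0.651,0.562,0],-0.0126],
    [85,[0.651,0.562,0],-0.0126],
    [85,[0.651,0.562,0],-0.0126],
    [85,[0.651,0.562,0],-0.0126],
    [85,[0.651,0.562,0],-0.0126],
    [85,[0.651,0.562,0],-0.0126],
    [85,[0.651,0.562,0],-0.0126],
  ],
)

```text
time_s: 2.6
eef_pos: [0.5321, 0.1184, 0.2497]
eef_rot: [-0.0, 0.571, 0.821, -0.0]
wrist_force: [-0.5, -0.3, -0.2]
opening: 0.994
grasp_force: 0.0
```

```bash
python3 - <<'E'
from h import *
p,W=wrist()
cv2.imwrite("pics/w2.png",p["image"][:,:,::-1])
a=np.radians(21);ex=np.array([np.cos(a),np.sin(a)]);ey=np.array([-np.sin(a),np.cos(a)])
g=np.array([.5865,.1])
rect(W,g,.09,.08,.11,"grip");rect(W,g,.08,.041,.055,"cross")
Q=W.reshape(-1,3);l=np.stack([(Q[:,:2]-g)@ex,(Q[:,:2]-g)@ey],1)
m=(abs(l[:,0])<.07)&(l[:,1]>-.15)&(l[:,1]<.33)&(Q[:,2]>.024)&(Q[:,2]<.036)
rc=cv2.minAreaRect(Q[m][:,:2].astype(np.float32)*1000);print("bed",m.sum(),rc)
# robust extents, local to g
print(np.percentile(l[m],[.3,1,99,99.7],axis=0).round(4))
m2=(abs(l[:,0])<.045)&(l[:,1]>-.15)&(l[:,1]<.1)&(Q[:,2]>.012)&(Q[:,2]<.022)
print("nest floor",m2.sum(),np.percentile(l[m2],[1,5,50,95,99],axis=0).round(4))
rc=cv2.minAreaRect(Q[m2][:,:2].astype(np.float32)*1000);print(rc)
go((.5865,.1,.06),np.radians(111))
E
```

```text
grip 556 [585.8 101.6] [30.7 22. ] 22.5 z 0.0952
cross 1173 [585.7 101.5] [115.9  24. ] 21.7 z 0.0456
bed 15162 ((562.380126953125, 158.12928771972656), (115.24447631835938, 301.1441955566406), 22.204547882080078)
[[-0.0518 -0.0861]
 [-0.0507 -0.0833]
 [ 0.048   0.2111]
 [ 0.0493  0.2124]]
nest floor 1454 [[-0.0238 -0.0803]
 [-0.0211 -0.0782]
 [-0.0013 -0.0445]
 [ 0.022   0.0284]
 [ 0.0241  0.031 ]]
((595.7808837890625, 77.12602233886719), (47.647544860839844, 112.51541900634766), 21.834877014160156)
at [0.5319 0.1174 0.2497] yaw 110.36 shift [-0.0882  0.1132  0.4743] turn -0.0036 t 2.65
```

View pics/w2.png

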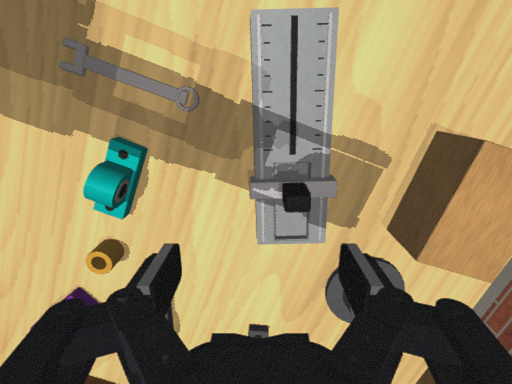

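```bash
python3 - <<'E'
from h import *
go((.5858,.1013,.14),np.radians(111.8))
go((.5858,.1013,.062),np.radians(111.8))
E
```

```text
at [0.5319 0.1174 0.2497] yaw 110.36 shift [-0.0846  0.1125  0.2743] turn -0.008 t 2.65
at [0.5319 0.1174 0.2497] yaw 110.36 shift [-0.0846  0.1127  0.4693] turn -0.008 t 2.65
```

Request:
play_rows(
  plan=[
    [85,[-0.085,0.1125,0.2],-0.008],
    [85,[-0.085,0.1125,0.27],-0.008],
    [85,[-0.085,0.1125,0.27],-0.008],
    [85,[-0.085,0.1125,0.37],-0.008],
    [85,[-0.085,0.1125,0.44],-0.008],
    [85,[-0.085,0.1125,0.47],-0.008],
    [85,[-0.085,0.1125,0.47],-0.008],
    [10,[-0.085,0.1125,0.47],-0.008],
    [10,[-0.085,0.1125,0.47],-0.008],
    [10,[-0.085,0.1125,0.47],-0.008],
  ],
)

```text
time_s: 3.65
eef_pos: [0.5875, 0.1016, 0.064]
eef_rot: [0.001, 0.56, 0.829, 0.001]
wrist_force: [-0.4, 0.4, 0.2]
opening: 0.51
grasp_force: 0.0
```

Request:
play_rows(
  plan=[
    [10,[0,0,0],0],
    [10,[0,0,0],0],
    [10,[0,0,0],0],
    [10,[0,0,0],0],
    [10,[0,0,0],0],
  ],
)

```text
time_s: 4.15
eef_pos: [0.5854, 0.101, 0.0636]
eef_rot: [-0.0, 0.56, 0.829, -0.001]
wrist_force: [-9.9, -4.4, 11.5]
opening: 0.343
grasp_force: 61.3
```

```bash
python3 - <<'E'
from h import *
o,p,R=tool();d=.135*np.array([-np.sin(np.radians(21.8)),np.cos(np.radians(21.8))])
go(p+[*d,0],np.radians(111.8))
E
```

```text
at [0.5854 0.101  0.0636] yaw 111.94 shift [ 3.375e-01  8.000e-04 -2.000e-04] turn 0.0008 t 4.15
```

Request:
play_rows(
  plan=[
    [10,[0.03,0,0],0],
    [10,[0.075,0,0],0],
    [10,[0.12,0,0],0],
    [10,[0.165,0,0],0],
    [10,[0.21,0,0],0],
    [10,[0.25,0,0],0],
    [10,[0.29,0,0],0],
    [10,[0.32,0,0],0],
    [10,[0.337,0,0],0],
    [10,[0.337,0,0],0],
  ],
)

```text
time_s: 5.15
eef_pos: [0.5349, 0.2276, 0.0636]
eef_rot: [-0.0, 0.559, 0.829, -0.0]
wrist_force: [-8.6, -0.3, 11.1]
opening: 0.34
grasp_force: 61.2
```

Request:
play_rows(
  plan=[
    [85,[0,0,0],0],
    [85,[0,0,0],0],
    [85,[0,0,0],0],
    [85,[0,0,0],0],
    [85,[0,0,0],0],
    [85,[0,0,0],0],
    [85,[0,0,-0.1],0],
    [85,[0,0,-0.22],0],
    [85,[0,0,-0.32],0],
    [85,[0,0,-0.32],0],
  ],
)

```text
time_s: 6.15
eef_pos: [0.54, 0.2276, 0.1973]
eef_rot: [0.004, 0.56, 0.829, 0.004]
wrist_force: [0.1, 0.5, 0.1]
opening: 0.996
grasp_force: 0.0
```

```bash
python3 - <<'E'
from h import *
go((.56,.12,.26),np.radians(111.8))
go((.4705,-.2187,.17),np.radians(109.1))
E
```

```text
at [0.54   0.2276 0.1973] yaw 111.94 shift [-0.2686 -0.0521 -0.1567] turn 0.0008 t 6.15
at [0.54   0.2276 0.1973] yaw 111.94 shift [-0.9699 -0.5787  0.0635] turn 0.0158 t 6.15
```

Request:
play_rows(
  plan=[
    [85,[-0.24,-0.03,-0.13],0],
    [85,[-0.24,-0.03,-0.13],0],
    [85,[-0.24,-0.03,-0.13],0],
    [85,[-0.24,-0.03,-0.13],0],
    [85,[-0.24,-0.03,-0.13],0],
  ],
)

```text
time_s: 6.65
eef_pos: [0.5598, 0.1337, 0.2407]
eef_rot: [-0.001, 0.56, 0.829, -0.0]
wrist_force: [-0.8, -0.5, -0.5]
opening: 0.997
grasp_force: 0.0
```

```bash
python3 - <<'E'
from h import *
p,W=wrist();cv2.imwrite("pics/w3.png",p["image"][:,:,::-1])
a=np.radians(21.8);ex=np.array([np.cos(a),np.sin(a)]);ey=np.array([-np.sin(a),np.cos(a)])
g=np.array([.5957,.0771])
rect(W,(.535,.227),.04,.08,.11,"grip");rect(W,(.535,.227),.08,.041,.055,"cross")
Q=W.reshape(-1,3);l=np.stack([(Q[:,:2]-g)@ex,(Q[:,:2]-g)@ey],1)
m2=(abs(l[:,0])<.035)&(abs(l[:,1])<.065)&(Q[:,2]<.0235)&(Q[:,2]>.01)
rc=cv2.minAreaRect(Q[m2][:,:2].astype(np.float32)*1000);print("nest",m2.sum(),rc,np.median(Q[m2][:,2]))
m=(abs(l[:,0])<.065)&(abs(l[:,1]-.086)<.2)&(Q[:,2]>.026)&(Q[:,2]<.034)
rc=cv2.minAreaRect(Q[m][:,:2].astype(np.float32)*1000);print("bed",rc,"z",np.median(Q[m][:,2]))
print("bedloc pct",np.percentile(l[m],[.5,99.5],axis=0).round(4), "nestloc",np.percentile(l[m2],[1,50,99],axis=0).round(4))
go((.4705,-.2187,.17),np.radians(109.1))
E
```

```text
grip 733 [535.6 227.9] [29.6 21.5] 21.7 z 0.0955
cross 1545 [535.5 227.7] [115.8  22.5] 21.9 z 0.0456
nest 2568 ((595.5443725585938, 76.70004272460938), (48.126956939697266, 111.42621612548828), 21.64444351196289) 0.018805358581679282
bed ((566.122802734375, 159.5872344970703), (106.86015319824219, 299.5096435546875), 21.658061981201172) z 0.030755678458068217
bedloc pct [[-0.0497 -0.06  ]
 [ 0.0494  0.2366]] nestloc [[-0.0242 -0.0555]
 [-0.0002  0.0027]
 [ 0.0236  0.0549]]
at [0.5595 0.1342 0.2405] yaw 111.97 shift [-0.7351 -0.5359  0.1764] turn 0.0159 t 6.7
```

View pics/w3.png

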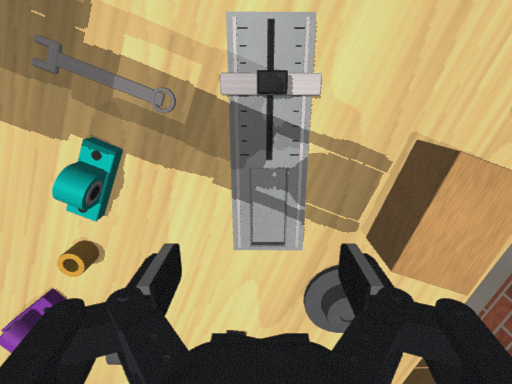

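Request:
play_rows(
  plan=[
    [85,[-0.735,-0.536,0.1],0.016],
    [85,[-0.735,-0.536,0.1],0.016],
    [85,[-0.735,-0.536,0.1],0.016],
    [85,[-0.735,-0.536,0.1],0.016],
    [85,[-0.735,-0.536,0.1],0.016],
    [85,[-0.735,-0.536,0.1],0.016],
    [85,[-0.735,-0.536,0.1],0.016],
    [85,[-0.735,-0.536,0.176],0.016],
    [85,[-0.735,-0.536,0.176],0.016],
    [85,[-0.735,-0.536,0.176],0.016],
  ],
)

```text
time_s: 7.7
eef_pos: [0.471, -0.2179, 0.1704]
eef_rot: [-0.002, 0.58, 0.814, 0.0]
wrist_force: [-0.1, 0.1, 0.5]
opening: 1.0
grasp_force: 0.0
```

```bash
python3 - <<'E'
from h import *
go((.4705,-.2187,.034),np.radians(109.1))
E
```

```text
at [ 0.471  -0.2179  0.1704] yaw 109.07 shift [-0.0026 -0.0012  0.3409] turn -0.0001 t 7.7
```

Request:
play_rows(
  plan=[
    [85,[-0.0025,-0.001,0.1],0],
    [85,[-0.0025,-0.001,0.2],0],
    [85,[-0.0025,-0.001,0.29],0],
    [85,[-0.0025,-0.001,0.33],0],
    [85,[-0.0025,-0.001,0.341],0],
    [85,[-0.0025,-0.001,0.341],0],
    [20,[-0.0025,-0.001,0.341],0],
    [20,[-0.0025,-0.001,0.341],0],
    [20,[-0.0025,-0.001,0.341],0],
    [20,[-0.0025,-0.001,0.341],0],
  ],
)

```text
time_s: 8.7
eef_pos: [0.4719, -0.2212, 0.0364]
eef_rot: [0.001, 0.58, 0.814, -0.0]
wrist_force: [-1.9, 0.9, 4.6]
opening: 0.412
grasp_force: 59.9
```

Request:
play_rows(
  plan=[
    [20,[0,0,0],0],
    [20,[0,0,0],0],
    [20,[0,0,0],0],
    [20,[0,0,-0.02],0],
    [20,[0,0,-0.08],0],
    [20,[0,0,-0.17],0],
    [20,[0,0,-0.26],0],
    [20,[0,0,-0.35],0],
    [20,[0,0,-0.4],0],
    [20,[0,0,-0.4],0],
  ],
)

```text
time_s: 9.7
eef_pos: [0.4728, -0.2218, 0.1985]
eef_rot: [0.003, 0.58, 0.814, -0.0]
wrist_force: [-0.1, -1.1, -5.7]
opening: 0.411
grasp_force: 61.7
```

```bash
python3 - <<'E'
from h import *
p,W=wrist();cv2.imwrite("pics/w4.png",p["image"][:,:,::-1])
o,t,R=tool();L=((W.reshape(-1,3)-t)@R)
m=(abs(L[:,1])<.035)&(abs(L[:,0])<.075)&(L[:,2]<.06)&(L[:,2]>-.02)
q=L[m];print(len(q))
for a,b in((-.02,-.005),(-.005,.005),(.005,.015),(.015,.025),(.025,.04)):
    s=q[(q[:,2]>a)&(q[:,2]<b)]
    if len(s)>10: print(a,b,len(s),np.percentile(s,[2,50,98],axis=0).round(4).tolist())
go((.5953,.0775,.2),np.radians(111.7))
E
```

```text
6545
-0.02 -0.005 1351 [[0.0063, -0.0279, -0.0198], [0.0251, 0.0012, -0.0149], [0.0262, 0.0304, -0.0056]]
-0.005 0.005 416 [[0.0253, -0.0161, -0.0048], [0.0258, 0.0012, -0.0002], [0.0263, 0.0184, 0.0048]]
0.005 0.015 4499 [[-0.0517, -0.0199, 0.0073], [0.0396, 0.0012, 0.0093], [0.0556, 0.0222, 0.0115]]
0.015 0.025 204 [[0.0554, -0.0191, 0.0156], [0.0558, 0.0015, 0.0201], [0.0559, 0.021, 0.0247]]
0.025 0.04 75 [[0.0553, -0.0192, 0.0252], [0.0557, -0.0, 0.028], [0.0559, 0.0216, 0.0296]]
at [ 0.4717 -0.2209  0.196 ] yaw 109.04 shift [ 0.6045  0.5356 -0.0103] turn -0.0148 t 9.75
```

View pics/w4.png

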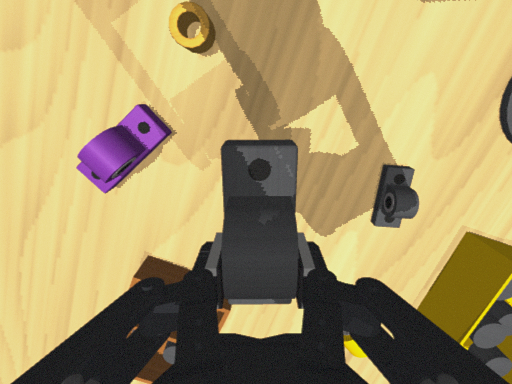

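Request:
play_rows(
  plan=[
    [20,[0.15,0.134,-0.01],-0.0148],
    [20,[0.25,0.22,-0.01],-0.0148],
    [20,[0.34,0.3,-0.01],-0.0148],
    [20,[0.43,0.38,-0.01],-0.0148],
    [20,[0.52,0.46,-0.01],-0.0148],
    [20,[0.58,0.51,0.02],-0.0148],
    [20,[0.603,0.533,0.08],-0.0148],
    [20,[0.603,0.533,0.12],-0.0148],
    [20,[0.603,0.533,0.12],-0.0148],
    [20,[0.603,0.533,0.12],-0.0148],
  ],
)

```text
time_s: 10.75
eef_pos: [0.5929, 0.0761, 0.1456]
eef_rot: [-0.001, 0.562, 0.827, -0.001]
wrist_force: [0.7, -0.0, -5.8]
opening: 0.412
grasp_force: 62.5
```

```bash
cat > chk.py <<'E'
from h import *
import sys
p,W=wrist();cv2.imwrite(f"pics/{sys.argv[1]}.png",p["image"][:,:,::-1])
o,t,R=tool();T=np.array(p["T_tool_cam"]);K=np.array(p["intrinsics"])
z=p["range_z"];v,u=np.indices(z.shape)
L=(np.stack([(u-K[0,2])/K[0,0]*z,(v-K[1,2])/K[1,1]*z,z],-1)@T[:3,:3].T+T[:3,3])[z>0]
b=L[(abs(L[:,2]-.009)<.004)&(abs(L[:,1])<.035)&(L[:,0]>.027)&(L[:,0]<.07)]
print("ledge",len(b),cv2.minAreaRect(b[:,:2].astype(np.float32)*1000),"z",np.median(b[:,2]),"front",np.percentile(b[:,0],99),"y",np.percentile(b[:,1],[1,99]))
b2=L[(abs(L[:,2]-.009)<.006)&(abs(L[:,1])<.02)&(L[:,0]<-.028)&(L[:,0]>-.07)]
A=np.c_[b,np.ones(len(b))];s=np.linalg.lstsq(A[:,[0,1,3]],b[:,2],rcond=None)[0];print("slope",s.round(4),"rear",len(b2),np.median(b2,0) if len(b2) else "")
zb=t[2]-.0305+.0 # expected tool z of the bed top
print("t",t.round(4),"yaw",np.degrees(np.arctan2(R[1,0],R[0,0])),"bed z exp",zb)
m=(L[:,2]>zb-.005)&(L[:,2]<zb+.005)&(abs(L[:,1])<.07)&(L[:,0]<.3)
bd=L[m];print("bed",len(bd),cv2.minAreaRect(bd[:,:2].astype(np.float32)*1000),np.median(bd[:,2]))
for x in(.09,.11,.13,.15):
    s=bd[abs(bd[:,0]-x)<.01]
    if len(s)>20: print("  bed y at",x,np.percentile(s[:,1],[1,99]).round(4))
m=(L[:,2]>zb+.008)&(L[:,2]<zb+.016)&(abs(L[:,1])<.03)&(L[:,0]<.1)
n=L[m]
if len(n)>20: print("floor",len(n),np.percentile(n,[1,50,99],axis=0).round(4).tolist())
E
python3 chk.py w5
```

```text
ledge 3743 ((41.9232292175293, 0.37821006774902344), (29.90378761291504, 43.70121765136719), 0.15823909640312195) z 0.011581472784913255 front 0.05639802825544608 y [-0.02081547  0.02133275]
slope [0.0172 0.0025 0.0108] rear 295 [-0.04962443 -0.00038478  0.01176401]
t [0.5939 0.0757 0.147 ] yaw 111.63318560873137 bed z exp 0.11648932813663707
bed 17375 ((47.74304962158203, -0.6167755126953125), (212.0980224609375, 114.9842529296875), 2.0021300315856934) 0.11488530666086971
  bed y at 0.09 [-0.0458  0.0521]
  bed y at 0.11 [-0.0458  0.0521]
  bed y at 0.13 [-0.0458  0.052 ]
  bed y at 0.15 [-0.0504  0.0566]
floor 763 [[0.0432, -0.0208, 0.1254], [0.05, 0.0031, 0.1269], [0.0566, 0.0271, 0.1287]]
```

View pics/w5.png

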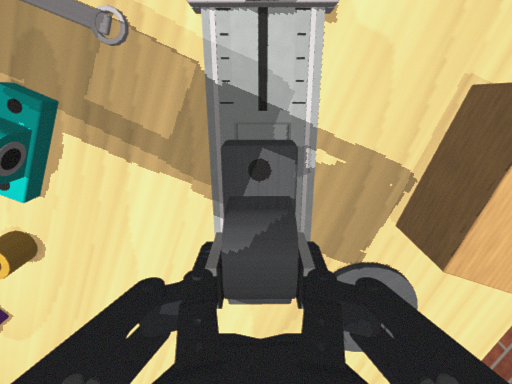

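Request:
play_rows(
  plan=[
    [20,[-0.003,0.007,0.03],0],
    [20,[-0.003,0.007,0.09],0],
    [20,[-0.003,0.007,0.14],0],
    [20,[-0.003,0.007,0.17],0],
    [20,[-0.003,0.007,0.18],0],
    [20,[-0.003,0.007,0.18],0],
    [20,[-0.003,0.007,0.18],0],
    [20,[-0.003,0.007,0.18],0],
  ],
)

```text
time_s: 11.6
eef_pos: [0.5983, 0.0767, 0.0766]
eef_rot: [0.001, 0.561, 0.828, 0.001]
wrist_force: [0.4, -0.1, -6.1]
opening: 0.415
grasp_force: 62.7
```

```bash
python3 chk.py w6
```

```text
ledge 3742 ((41.993133544921875, 0.3059272766113281), (29.992704391479492, 43.47101974487305), 0.09745553135871887) z 0.011616836011345971 front 0.05640972846760994 y [-0.0208064   0.02144748]
slope [0.016  0.0036 0.0109] rear 297 [-0.04960398 -0.00037861  0.01167758]
t [0.5982 0.0767 0.0765] yaw 111.71365272687848 bed z exp 0.04598701408317783
bed 28254 ((46.533443450927734, -2.6595840454101562), (180.28729248046875, 100.64237976074219), 0.046870674937963486) 0.045760241368441645
  bed y at 0.09 [-0.0515  0.0464]
  bed y at 0.11 [-0.0516  0.0465]
  bed y at 0.13 [-0.0515  0.0465]
floor 555 [[0.0521, -0.0266, 0.0559], [0.0557, -0.0032, 0.0578], [0.0585, 0.0211, 0.0592]]
```

```bash
python3 chk.py w6 | grep -E "^t|bed|floor|ledge"; python3 -c "
from h import *
print([(camera('top')['shot'],get_obs()['eef_pos'].round(4).tolist() if hasattr(get_obs()['eef_pos'],'round') else get_obs()['eef_pos']) for i in range(4)])"
```

```text
ledge 3766 ((41.97454071044922, 0.34148406982421875), (43.646297454833984, 29.94605255126953), 89.98220825195312) z 0.01160098748752171 front 0.05642642631842429 y [-0.0208049   0.02141408]
t [0.598  0.0768 0.0763] yaw 111.71843698521054 bed z exp 0.045809645694177906
bed 28300 ((46.24684143066406, -2.415363311767578), (100.83612823486328, 180.3491973876953), 89.87311553955078) 0.04564024322287798
  bed y at 0.09 [-0.0515  0.0466]
  bed y at 0.11 [-0.0515  0.0465]
  bed y at 0.13 [-0.0514  0.0465]
floor 556 [[0.0525, -0.0265, 0.0544], [0.0558, -0.0032, 0.0578], [0.0586, 0.0213, 0.0592]]
[(13, [0.5978, 0.0768, 0.0761]), (14, [0.5976, 0.0768, 0.0759]), (15, [0.5975, 0.0768, 0.0757]), (16, [0.5974, 0.0768, 0.0756])]
```

Request:
play_rows(
  plan=[
    [20,[0,0,0],0],
    [20,[0,0,0],0],
    [20,[0,0,0],0],
    [20,[0,0,0],0],
    [20,[0,0,0],0],
    [20,[0,0,0],0],
    [20,[0,0,0],0],
    [20,[0,0,0],0],
    [20,[0,0,0],0],
    [20,[0,0,0],0],
  ],
)

```text
time_s: 12.9
eef_pos: [0.5973, 0.0768, 0.0753]
eef_rot: [0.0, 0.561, 0.828, 0.0]
wrist_force: [-0.0, 0.5, -5.3]
opening: 0.412
grasp_force: 62.7
```

```bash
python3 chk.py w7
```

```text
ledge 3769 ((41.9173583984375, 0.3416881561279297), (43.65278244018555, 29.966432571411133), 89.75089263916016) z 0.01158700849772562 front 0.056417367127498855 y [-0.02082476  0.02144128]
slope [0.0151 0.0037 0.0109] rear 299 [-0.04959305 -0.00038626  0.01174967]
t [0.5973 0.0768 0.0753] yaw 111.71019096868655 bed z exp 0.04477524593381632
bed 28583 ((46.61896514892578, -1.6154670715332031), (179.13241577148438, 100.69061279296875), 0.004448933061212301) 0.044537763110077344
  bed y at 0.09 [-0.0505  0.0474]
  bed y at 0.11 [-0.0506  0.0474]
  bed y at 0.13 [-0.0505  0.0475]
floor 487 [[0.0528, -0.0255, 0.0532], [0.0558, -0.0018, 0.0566], [0.058, 0.0224, 0.0581]]
```

Request:
play_rows(
  plan=[
    [20,[0,-0.0048,0],0],
    [20,[0,-0.0048,0],0],
    [20,[0,-0.0048,0.008],0],
    [20,[0,-0.0048,0.014],0],
    [20,[0,-0.0048,0.014],0],
    [20,[0,-0.0048,0.014],0],
    [20,[0,-0.0048,0.014],0],
    [20,[0,-0.0048,0.014],0],
    [20,[0,-0.0048,0.014],0],
    [20,[0,-0.0048,0.014],0],
  ],
)

```text
time_s: 13.95
eef_pos: [0.5956, 0.0761, 0.0698]
eef_rot: [0.0, 0.561, 0.828, 0.0]
wrist_force: [0.1, -0.1, -6.3]
opening: 0.415
grasp_force: 62.7
```

```bash
python3 chk.py w8
```

```text
ledge 3760 ((41.963226318359375, 0.28289222717285156), (29.912437438964844, 43.66172409057617), 0.020054582506418228) z 0.011591692404884293 front 0.05643113370852426 y [-0.02071979  0.02149004]
slope [0.0182 0.0053 0.0107] rear 299 [-0.04966656 -0.00038142  0.01174945]
t [0.5955 0.0761 0.0698] yaw 111.7112572152593 bed z exp 0.039256528182548434
bed 29803 ((49.05827713012695, 0.27320098876953125), (171.08248901367188, 100.69879913330078), 0.005480141844600439) 0.039004610105846466
  bed y at 0.09 [-0.0486  0.0493]
  bed y at 0.11 [-0.0487  0.0493]
  bed y at 0.13 [-0.0486  0.0494]
floor 425 [[0.0543, -0.0237, 0.0482], [0.056, 0.0004, 0.0511], [0.058, 0.0243, 0.0524]]
```

Request:
play_rows(
  plan=[
    [20,[0,0,0.008],0],
    [20,[0,0,0.014],0],
    [20,[0,0,0.02],0],
    [20,[0,0,0.026],0],
    [20,[0,0,0.031],0],
    [20,[0,0,0.036],0],
    [20,[0,0,0.037],0],
    [20,[0,0,0.037],0],
    [20,[0,0,0.037],0],
    [20,[0,0,0.037],0],
  ],
)

```text
time_s: 15.0
eef_pos: [0.5956, 0.0761, 0.055]
eef_rot: [0.0, 0.561, 0.828, 0.0]
wrist_force: [-0.1, 0.0, -6.0]
opening: 0.414
grasp_force: 62.8
```

```bash
python3 chk.py w9
```

```text
ledge 3777 ((41.97673797607422, 0.25383949279785156), (43.52682113647461, 29.94307518005371), 89.99402618408203) z 0.011601362971401713 front 0.05649736016742798 y [-0.02083101  0.0214084 ]
slope [0.0172 0.0034 0.0108] rear 294 [-0.04962793 -0.00038088  0.01178358]
t [0.5956 0.0761 0.055 ] yaw 111.71184518003162 bed z exp 0.024531114074998195
bed 33797 ((34.46979522705078, 0.1699676513671875), (192.24142456054688, 100.78186798095703), 0.017319003120064735) 0.024279230672474006
  bed y at 0.09 [-0.0488  0.0492]
  bed y at 0.11 [-0.0487  0.0492]
  bed y at 0.13 [-0.0487  0.0492]
floor 262 [[0.0538, -0.0238, 0.0328], [0.0572, 0.0001, 0.0364], [0.0581, 0.0243, 0.0376]]
```

Request:
play_rows(
  plan=[
    [20,[0,0,0.002],0],
    [20,[0,0,0.003],0],
    [20,[0,0,0.003],0],
    [20,[0,0,0.003],0],
    [20,[0,0,0.003],0],
  ],
)

```text
time_s: 15.55
eef_pos: [0.5957, 0.0761, 0.0545]
eef_rot: [0.0, 0.561, 0.828, 0.0]
wrist_force: [-4.1, 0.6, 6.7]
opening: 0.413
grasp_force: 64.0
```

Request:
play_rows(
  plan=[
    [85,[0,0,0],0],
    [85,[0,0,0],0],
    [85,[0,0,0],0],
    [85,[0,0,0],0],
    [85,[0,0,0],0],
    [85,[0,0,-0.1],0],
    [85,[0,0,-0.22],0],
    [85,[0,0,-0.32],0],
    [85,[0.08,0,-0.42],0],
    [85,[0.15,0,-0.45],0],
  ],
)

```text
time_s: 16.55
eef_pos: [0.5756, 0.1321, 0.2391]
eef_rot: [0.003, 0.562, 0.827, 0.002]
wrist_force: [1.1, -0.0, 0.6]
opening: 0.995
grasp_force: 0.0
```

Request:
play_rows(
  plan=[
    [85,[0,0,0],0],
    [85,[0,0,0],0],
    [85,[0,0,0],0],
    [85,[0,0,0],0],
    [85,[0,0,0],0],
    [85,[0,0,0],0],
  ],
)

```text
time_s: 17.15
eef_pos: [0.5733, 0.1313, 0.233]
eef_rot: [-0.0, 0.562, 0.827, -0.0]
wrist_force: [-0.5, 1.1, 0.6]
opening: 0.996
grasp_force: 0.0
```

```bash
cat > fin.py <<'E'
from h import *
import sys
p,W=wrist();cv2.imwrite(f"pics/{sys.argv[1]}.png",p["image"][:,:,::-1])
c=np.array([.5955,.0767]);a=np.radians(21.7);ex=np.array([np.cos(a),np.sin(a)]);ey=np.array([-np.sin(a),np.cos(a)])
Q=W.reshape(-1,3);l=np.c_[(Q[:,:2]-c)@ex,(Q[:,:2]-c)@ey,Q[:,2]]
def s(n,x,y0,y1,z0,z1):
    m=(abs(l[:,0])<x)&(l[:,1]>y0)&(l[:,1]<y1)&(l[:,2]>z0)&(l[:,2]<z1);q=l[m]
    if len(q)>10: print(n,len(q),np.percentile(q,[1,50,99],axis=0).round(4).tolist(),cv2.minAreaRect(q[:,:2].astype(np.float32)*1000)[2])
s("base",.03,-.07,.07,.037,.048);s("front ledge",.015,.03,.053,.036,.05);s("rear ledge",.015,-.053,-.03,.036,.05)
s("arch",.03,-.04,.04,.075,.1);s("bed",.047,-.08,.24,.026,.034)
s("grip",.03,.06,.25,.088,.105);s("cross",.07,.06,.25,.041,.055)
go((*(c+.164*ey),.14),np.radians(111.7))
E
python3 fin.py f1
```

```text
base 1324 [[-0.0213, -0.0522, 0.0387], [0.0006, 0.0328, 0.0427], [0.0222, 0.0563, 0.0471]] 89.993408203125
front ledge 416 [[-0.0145, 0.0302, 0.0411], [0.0006, 0.0418, 0.0429], [0.0144, 0.0523, 0.0447]] 89.29551696777344
rear ledge 219 [[-0.0144, -0.0524, 0.0415], [-0.0008, -0.0447, 0.0428], [0.0141, -0.0377, 0.0447]] 1.3583084344863892
arch 1015 [[-0.0168, -0.017, 0.0754], [0.0005, 0.0074, 0.0854], [0.0178, 0.0227, 0.0886]] 0.5635743141174316
bed 14185 [[-0.0462, -0.0571, 0.0286], [-0.0004, 0.1246, 0.0308], [0.0462, 0.2368, 0.0327]] 89.9998779296875
grip 812 [[-0.0144, 0.1516, 0.092], [0.0007, 0.1621, 0.0953], [0.0148, 0.1734, 0.0973]] 89.7005844116211
cross 1693 [[-0.0567, 0.1511, 0.0436], [0.0007, 0.1624, 0.0456], [0.0568, 0.1737, 0.0474]] 89.92053985595703
at [0.5733 0.1314 0.2332] yaw 111.67 shift [0.2625 0.001  0.2331] turn -0.0002 t 17.2
```

View pics/f1.png

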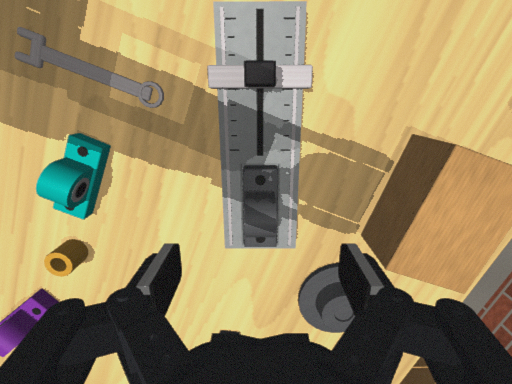

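Request:
play_rows(
  plan=[
    [85,[0.2585,0.0028,0.1],0],
    [85,[0.2585,0.0028,0.15],0],
    [85,[0.2585,0.0028,0.2],0],
    [85,[0.2585,0.0028,0.25],0],
    [85,[0.2585,0.0028,0.33],0],
    [85,[0.2585,0.0028,0.4],0],
    [85,[0.2585,0.0028,0.423],0],
    [85,[0.2585,0.0028,0.423],0],
    [85,[0.2585,0.0028,0.423],0],
    [10,[0.2585,0.0028,0.423],0],
  ],
)

```text
time_s: 18.2
eef_pos: [0.5376, 0.2285, 0.0664]
eef_rot: [0.001, 0.561, 0.828, 0.001]
wrist_force: [0.5, -0.7, 0.0]
opening: 0.852
grasp_force: 0.0
```

Request:
play_rows(
  plan=[
    [10,[0,0,0],0],
    [10,[0,0,0],0],
    [10,[0,0,0],0],
    [10,[0,0,0],0],
    [10,[0,0,0],0],
    [10,[0,0,0],0],
    [10,[0,0,0],0],
    [10,[0,0,0],0],
  ],
)

```text
time_s: 19.0
eef_pos: [0.5348, 0.2277, 0.0653]
eef_rot: [-0.001, 0.561, 0.828, -0.001]
wrist_force: [-7.8, -4.1, 10.2]
opening: 0.342
grasp_force: 61.4
```

Request:
play_rows(
  plan=[
    [10,[-0.03,0,0],0],
    [10,[-0.07,0,0],0],
    [10,[-0.11,0,0],0],
    [10,[-0.15,0,0],0],
    [10,[-0.18,0,0],0],
    [10,[-0.2,0,0],0],
    [10,[-0.21,0,0],0],
    [10,[-0.21,0,0],0],
    [10,[-0.21,0,0],0],
    [10,[-0.21,0,0],0],
  ],
)

```text
time_s: 20.0
eef_pos: [0.5661, 0.1492, 0.0653]
eef_rot: [-0.001, 0.561, 0.828, -0.001]
wrist_force: [-8.2, -5.1, 10.2]
opening: 0.345
grasp_force: 61.3
```

```bash
python3 - <<'E'
from h import *
p,W=wrist();o,t,R=tool();L=((W.reshape(-1,3)-t)@R)
print(t.round(4),np.array(o["wrist_force"])@R)
for zc in(.063-.0441,):
  for n,x0,x1,y,z0,z1 in(("cross",-.03,.03,.06,.012,.026),("ledge",-.06,-.012,.02,.012,.026)):
    m=(L[:,0]>x0)&(L[:,0]<x1)&(abs(L[:,1])<y)&(L[:,2]>z0)&(L[:,2]<z1);q=L[m]
    print(n,len(q),np.percentile(q,[1,50,99],axis=0).round(4).tolist() if len(q)>10 else "")
E
```

```text
[0.5661 0.1492 0.0653] [ -2.36088383 -10.23198213  -9.54748232]
cross 4473 [[-0.0109, -0.0559, 0.0135], [0.005, 0.001, 0.0198], [0.012, 0.0571, 0.0256]]
ledge 500 [[-0.0584, -0.0194, 0.0121], [-0.052, 0.0003, 0.0167], [-0.0508, 0.0199, 0.0233]]
```

Request:
play_rows(
  plan=[
    [10,[-0.006,0,0],0],
    [10,[-0.012,0,0],0],
    [10,[-0.018,0,0],0],
    [10,[-0.02,0,0],0],
    [10,[-0.02,0,0],0],
    [10,[-0.02,0,0],0],
  ],
)

```text
time_s: 20.65
eef_pos: [0.5687, 0.1426, 0.0653]
eef_rot: [-0.001, 0.561, 0.828, -0.001]
wrist_force: [-8.9, -2.0, 10.2]
opening: 0.34
grasp_force: 61.4
```

Request:
play_rows(
  plan=[
    [10,[-0.0015,0,0],0],
    [10,[-0.003,0,0],0],
    [10,[-0.003,0,0],0],
    [10,[-0.003,0,0],0],
  ],
)

```text
time_s: 21.05
eef_pos: [0.5691, 0.1417, 0.0653]
eef_rot: [-0.001, 0.561, 0.828, -0.001]
wrist_force: [-8.5, -1.6, 11.1]
opening: 0.34
grasp_force: 61.4
```

Request:
play_rows(
  plan=[
    [10,[-0.0015,0,0],0],
    [10,[-0.003,0,0],0],
    [10,[-0.003,0,0],0],
    [10,[-0.003,0,0],0],
  ],
)

```text
time_s: 21.45
eef_pos: [0.5696, 0.1406, 0.0653]
eef_rot: [-0.001, 0.561, 0.828, -0.001]
wrist_force: [-9.0, -1.2, 11.1]
opening: 0.339
grasp_force: 61.4
```

Request:
play_rows(
  plan=[
    [10,[-0.0015,0,0],0],
    [10,[-0.0025,0,0],0],
    [10,[-0.0025,0,0],0],
    [10,[-0.0025,0,0],0],
  ],
)

```text
time_s: 21.85
eef_pos: [0.5697, 0.1403, 0.0653]
eef_rot: [-0.002, 0.561, 0.828, -0.001]
wrist_force: [-9.4, 0.2, 11.1]
opening: 0.341
grasp_force: 61.5
```

Request:
play_rows(
  plan=[
    [10,[-0.0015,0,0],0],
    [10,[-0.0025,0,0],0],
    [10,[-0.0025,0,0],0],
    [10,[-0.0025,0,0],0],
  ],
)

```text
time_s: 22.25
eef_pos: [0.5699, 0.1397, 0.0653]
eef_rot: [-0.002, 0.561, 0.828, -0.001]
wrist_force: [-10.5, 3.1, 11.2]
opening: 0.34
grasp_force: 61.5
```

Request:
play_rows(
  plan=[
    [85,[0,0,0],0],
    [85,[0,0,0],0],
    [85,[0,0,0],0],
    [85,[0,0,0],0],
    [85,[0,0,0],0],
    [85,[0,0,-0.08],0],
    [85,[0,0,-0.2],0],
    [85,[0,0,-0.3],0],
    [85,[0,0,-0.42],0],
    [85,[0,0,-0.45],0],
  ],
)

```text
time_s: 23.25
eef_pos: [0.5747, 0.1389, 0.2512]
eef_rot: [0.004, 0.561, 0.828, 0.003]
wrist_force: [1.2, 0.4, 0.2]
opening: 0.993
grasp_force: 0.0
```

Request:
play_rows(
  plan=[
    [85,[0,0,0],0],
    [85,[0,0,0],0],
    [85,[0,0,0],0],
    [85,[0,0,0],0],
    [85,[0,0,0],0],
    [85,[0,0,0],0],
    [85,[0,0,0],0],
  ],
)

```text
time_s: 23.95
eef_pos: [0.5717, 0.1387, 0.2442]
eef_rot: [-0.0, 0.561, 0.828, -0.0]
wrist_force: [-0.3, -0.1, 0.3]
opening: 0.994
grasp_force: 0.0
```

```bash
python3 fin.py f2; python3 -c "
import cv2
i=cv2.imread('pics/f2.png')[100:270,180:340];cv2.imwrite('pics/f2c.png',cv2.resize(i,None,fx=3.5,fy=3.5,interpolation=cv2.INTER_CUBIC))"
```

```text
base 1083 [[-0.0285, -0.0527, 0.0405], [0.0007, 0.0304, 0.043], [0.0287, 0.0692, 0.0472]] 89.90787506103516
front ledge 179 [[-0.0149, 0.0306, 0.0414], [-0.0006, 0.036, 0.0429], [0.0138, 0.0409, 0.0447]] 0.13499245047569275
rear ledge 191 [[-0.0149, -0.0527, 0.0413], [-0.0008, -0.0461, 0.043], [0.0147, -0.0391, 0.0446]] 89.47199249267578
arch 961 [[-0.0172, -0.0196, 0.0756], [0.0007, 0.0066, 0.0853], [0.0177, 0.0222, 0.0888]] 89.69880676269531
bed 13597 [[-0.0462, -0.0568, 0.0289], [-0.0003, 0.149, 0.0308], [0.0462, 0.2368, 0.0328]] 89.99866485595703
grip 491 [[-0.0145, 0.0605, 0.0884], [-0.0002, 0.0707, 0.0955], [0.015, 0.0791, 0.0972]] 89.45999908447266
cross 1109 [[-0.0567, 0.0601, 0.0412], [0.0008, 0.0715, 0.0457], [0.0571, 0.0798, 0.0491]] 89.91769409179688
at [0.5718 0.1387 0.2443] yaw 111.71 shift [ 0.244  -0.0021  0.2609] turn 0.0001 t 24.0
```

View pics/f2c.png

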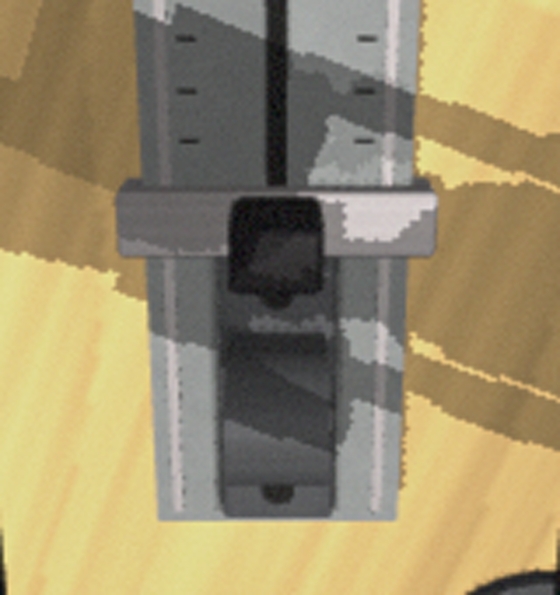

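The crop shows the jaw crosspiece at (277,222) up against the end of the block, which lies flat in the nest. The fingers are clear. The contact force rose from 2 N to 7 N, which confirms the touch.

```bash
python3 -c "
from bench import *
print(hand_in())"
```

```text
the job is handed in; nothing more can be done
None
```

I handed the job in at about 24 s. The big block sits flat and home in the nest, the jaw face is up against its end to within about 1 mm, and the gripper is open and clear. The hand-in returned no verdict.

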